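# Pull the filter cassette of the solder fume absorber for inspection

### The arm

A 6-joint arm with a two-finger parallel gripper is mounted at the origin on the work surface. World frame = base frame: x ahead of the robot, y to its left, z up, the work surface at z = 0. Lengths are in mm, angles in rad, forces in N, time in s.
With the tool pointing down it reaches from about 350 to 875 mm from the base axis. Payload 4.2 kg.
Tool frame: the origin (TCP) lies midway between the tips of the shut fingers; the grasp point (between the pads) lies 19 mm behind it (arm.grasp_offset is the distance from the TCP to the grasp point, in mm); z points along the fingers, y is the direction in which the jaws open and shut (so a half turn about z gives the same grasp; the last joint's range is limited). The gripper opens to 85 mm and grips with 20 to 120 N. Pads are 22 mm wide; open, the fingers measure 114 mm over their backs; the gripper's body (76 mm by 85 mm) begins 54 mm behind the grasp point. The pads swing forward as they close: fully open they stand 13 mm farther back than shut.
Start: joints at [1.386, 0.385, 0.008, 0, -1.194, -0.259], TCP at [268.325, 564.447, 231.312] pointing down, gripper open.
Joint ranges: [-3.14, 3.14], [-1.21, 2.06], [-1.07, 1.41], [-3.16, 2.05], [-2.99, -0.16], [-3.1, 3.1]. Speed limits (rad/s): [2.79, 2.79, 3.14, 3.14, 3.14, 3.14].

### API

Orientations are given as a unit quaternion [x, y, z, w].
In Python, from bench import arm gives the robot as it stands.
- The arm moves only by the tool move_arm, never from a script. Its argument "moves" is a list of rows, each an object with "gripper": the gripper's target within -1 to 1 (fully open at 1, half-way at 0, shut at -1); "xyz": the shift along the tool's x, y, z in cm, a list of three; "angular": the turn, a rotation vector about the tool's x, y, z in rad, a list of three. In form: [{"gripper": gripper, "xyz": [dx, dy, dz], "angular": [wx, wy, wz]}, ...]. A call has 1 to 10 rows; each row is the pose to reach, as a shift and turn from the pose commanded when the call began, along the tool's axes at that moment; what a row does not reach only later rows make up. A row lasts 1/8 s, in which the tool goes at most 62.5 mm and 10.7 degrees, less where a joint would pass 70% of its speed; a pose out of reach is approached as far as the arm can. A call with a gripper value outside its range is refused whole. The fingers move at their own pace and stop on an object; the grip force is fixed at half the most. Time passes only in rows, so rows that repeat a pose let the fingers close. It gives the time, the measured TCP pose, the force and the opening at its end, in the units of the state.
- arm.read_state(): the state, without advancing time (a new reading comes with each control period).
- arm.get_image(name): name is "scene" or "top"; returns (picture, depth): 400x640x3 uint8, blue, green, red; 400x640 float32, mm along the optical axis (not along the pixel's ray), 0 where there is no reading.
- arm.get_calibration(name): a dict with "camera_matrix" (3x3 intrinsics, pixels), "k1" (the pictures are not rectified: a ray, as slopes to the right and down, at radius r is drawn at 1 + k1 r^2 times it, then the intrinsics apply), "R" (3x3) and "t" (3): a world point X has camera coordinates R X + t. Camera axes: x right, y down, z forward; pixel columns grow to the right and rows downward; lengths in mm; the calibration is good to about 2 mm. A picture is of the moment at which its call begins. get_calibration takes no time and is no camera call.
- arm.job_done(): hands the job in, once; it reports no verdict.
The state is a dict: "clock": time; "joints": joint angles; "joint_vel": joint speeds; "joint_efforts": joint torques, N m; "position": TCP position; "ee_rot": TCP orientation; "contact_force": force on the tool from outside, world axes, zero at the start; "wrist_torque": the same for the moment, N m; "gripper_width": finger opening in mm.
Only numpy, scipy, OpenCV 4.12 (cv2) and the standard library are available. Lean on these libraries where they do the work, as an engineer would, in place of code of your own. Each camera call takes 0.05 s, during which the arm holds its last target. There are 200 camera calls.

### The job

The fume absorber on the soldering bench needs its filter looked at: turn both black captive knobs on its service flap counter-clockwise to their open stops, then swing the flap up and over by its handle until it rests open, and draw the blue filter cassette up out of its slot by the yellow pull bar. Finish while still holding the cassette: keep it gripped, upright and still over the middle of the grey tray, hanging free with its lower edge about 12 cm above the bench so that I can look at it and the dust falls into the tray. Leave the tray and the other things on and around the bench where they are.

Things in the scene. Friction and masses are not known exactly. Their poses are not given: they have to be found in the camera images.
- unit: Fume absorber: grey box 240 deep (x) x 260 wide x 150 high, fixed. Origin on the bench, 110 mm behind its front face, mid-width; x points from the front (dark grille, nearest the robot) to the back, y to its left, z up. Teal flap over the top at x -110 to 35; flat fan housing top (z 150) behind. Under the flap an open well, x -90 to 35, y -125 to 125, with the filter slot across it at x -35, y 0.
- flap (a joint): Flap angle: 0 shut (start), grows as its front edge swings up and over to the back, stop at 1.9. About 0.35 kg, turns freely; falls shut below about 1.5 and onto its open stop above about 1.7. Two cams on the knobs hold it shut until both knobs are within about 0.2 rad of their open stops.
- flap_hinge (a point): Point on the hinge axis (along the unit's y), middle of the flap's rear edge: unit x +35, y 0, 150.5 mm above the bench. Turns with the flap, a teal plate 145 x 260 x 5 mm whose underside is level with the axis when shut.
- flap_handle (a point): Middle of the round steel bar of the flap's bow handle, which stands out level from the flap's front edge: bar 10 mm thick, parallel to the hinge, 80 mm free between its arms, its centre 45 mm beyond the edge. When shut: 190 mm in front of the hinge axis and 2.5 mm above it (153 mm above the bench). The bar pivots between the fingers as the flap swings, so the tool may stay pointing down.
- knob_left (a joint): Left captive quarter-turn knob (at the unit's +y side) in rad: 0 is fully locked, 1.4 the open stop; grows counter-clockwise seen from above. It may start between 0 and 0.25. Turns against about 0.06 N m and stays where it is left.
- knob_left_grip (a point): On the left knob's axis, 22 mm above the flap's underside (172.5 above the bench when shut); unit x -78, y +95. Black grip bar 42 long x 12 wide x 24 high, from 9 to 33 mm above the flap's underside (flap top face at 5). The point's x lies along the bar (the unit's x at joint 0). The knob swings with the flap.
- knob_right (a joint): Right captive quarter-turn knob (at the unit's -y side), same as the left: 0 locked, 1.4 open stop, grows counter-clockwise seen from above, starts between 0 and 0.25.
- knob_right_grip (a point): On the right knob's axis: as for the left one, but at unit y -95 mm.
- cassette: Filter cassette, about 0.18 kg, loose: blue frame 24 thick (x) x 140 wide (y) x 95 high (z), dark pleated faces, yellow pull bar on top. Origin: centre of its lower edge. Starts hidden in the slot at unit x -35, y 0, axes parallel to the unit's, lower edge 12 mm above the bench; guide channels 2 to 3 mm clear of it reach 100 mm above the bench, so draw it straight up.
- cassette_bar (a point): Middle of the yellow pull bar: 10 x 10 mm section, 80 long along the cassette's y, 64 free between its two posts, centre 123 mm above the cassette's lower edge, 28 above the frame's top. 135 mm above the bench while in the slot, 15 below the rim of the well.
- tray: Empty grey plastic tray 200 (x) x 170 (y) x 35 mm high, 4 mm walls, standing loose on the bench to the left or right of the absorber. Origin: centre of its underside.
- vise: Green and yellow bench vise on a round vacuum base of 116 mm diameter, about 150 mm high, fixed to the bench on the other side from the tray; not used. Origin: centre of its underside.
- board: Brown perforated circuit board 100 x 75 x 5 mm with a few parts up to 17 mm high, loose on the bench at the back left; leave it. Origin: centre of its underside.
- driver: Screwdriver lying across the bench just in front of the absorber, its handle to its -x; leave it.
- spool: Small solder spool, 42 mm diameter, 32 mm high, standing on the flat top at the rear of the absorber behind the flap (it clears the open flap); leave it. Origin: centre of its underside.
- flux: Amber flux bottle, 40 mm diameter, 90 mm high, at the back left of the bench; leave it. Origin: centre of its underside.
- cleaner: Round brass-wool tip cleaner, 68 mm diameter, 45 mm high, at the back right; leave it. Origin: centre of its underside.
- cutters: Red-handled side cutters lying at the back right, 130 mm long along x; leave them.
There are look-alikes about, which are no part of the job. Leave any white look-alike of the vise alone.

How it is judged:
By the outcome, as a careful person would: the job done as asked, in the order asked, and still so for the second after the job is handed in, while the arm keeps its last pose, push and grip.
It also fails if it takes over 72 s, if anything falls off the work surface, if the arm or the gripper's body presses on something with over 40 N, if the wrist force passes 120 N, or if a joint passes its speed limit or range.

## Working session

There is one attempt and no reset: what is moved stays moved. The work goes in short steps, Python scripts to look and compute and a tool call to move; the robot and the scene stay as the last step left them, time stands still between calls to the robot, and variables do not carry over. Pictures are saved under pics/ and viewed, about 8 in all and at most 12, crops included, and the job is handed in when it is done.

Besides the shell and the picture viewer there is one more tool, called after "Emit:" by a JSON object that holds its "op" and its "data". move_arm: Moves the arm, as the interface text tells. Its arguments: {"type":"object","properties":{"moves":{"type":"array","items":{"type":"object","properties":{"gripper":{"type":"number"},"xyz":{"type":"array","items":{"type":"number"}},"angular":{"type":"array","items":{"type":"number"}}}}}},"required":["moves"]}

```bash
mkdir -p pics
cat > h.py <<'E'
import numpy as np, cv2
from bench import arm
def snap(n):
    im,d=arm.get_image(n); np.savez(f'{n}.npz',im=im,d=d); return im,d
def unproj(n,uv,d):
    c=arm.get_calibration(n);K=np.array(c['camera_matrix']);k=c['k1']
    uv=np.atleast_2d(uv).astype(float)
    p=cv2.undistortPoints(uv.reshape(-1,1,2),K,np.array([k,0,0,0.])).reshape(-1,2)
    R=np.array(c['R']);t=np.array(c['t'])
    X=np.c_[p,np.ones(len(p))]*np.reshape(d,(-1,1))
    return (X-t)@R
def ray(n,uv,z):
    c=arm.get_calibration(n);R=np.array(c['R']);t=np.array(c['t'])
    a=unproj(n,uv,np.ones(len(np.atleast_2d(uv))));o=-R.T@t
    v=a-o; return o+v*((z-o[2])/v[:,2:3])
def proj(n,X):
    c=arm.get_calibration(n);K=np.array(c['camera_matrix'])
    return cv2.projectPoints(np.atleast_2d(X).astype(float),cv2.Rodrigues(np.array(c['R']))[0],np.array(c['t'],float),K,np.array([c['k1'],0,0,0.]))[0].reshape(-1,2)
E
python3 - <<'E'
from h import *
for n in('scene','top'):
    im,d=snap(n);cv2.imwrite(f'pics/{n}0.png',im);c=arm.get_calibration(n);print(n,c)
print(arm.read_state(),arm.grasp_offset)
E
```

```text
scene {'camera_matrix': array([[374.82705033,   0.        , 322.16373781],
       [  0.        , 374.82705033, 199.12782113],
       [  0.        ,   0.        ,   1.        ]]), 'k1': -0.042034817862361414, 'R': array([[ 1.97920824e-01,  9.80217898e-01,  4.67884953e-04],
       [ 6.77405100e-01, -1.36433304e-01, -7.22847345e-01],
       [-7.08484070e-01,  1.43383490e-01, -6.91007596e-01]]), 't': array([-115.8867838 , -288.77612833, 1529.68224909])}
top {'camera_matrix': array([[483.8829687 ,   0.        , 322.79760683],
       [  0.        , 483.8829687 , 196.7537901 ],
       [  0.        ,   0.        ,   1.        ]]), 'k1': -0.0904770300460103, 'R': array([[ 0.09888174, -0.99509787, -0.00162362],
       [-0.9745946 , -0.09651458, -0.2021146 ],
       [ 0.2009671 ,  0.02156781, -0.97936053]]), 't': array([ -42.85919804,  583.38570963, 1313.24704715])}
{'clock': 0.1, 'joints': array([ 1.38558522e+00,  3.85478356e-01,  6.73014275e-03, -4.16412926e-04,
       -1.19397315e+00, -2.58613674e-01]), 'joint_vel': array([ 0.00039394, -0.00363935,  0.00237588,  0.00071534,  0.0018266 ,
        0.0008642 ]), 'joint_efforts': array([-1.31815577e-03, -3.93319452e+01,  1.88931245e+01,  4.19801161e+00,
       -2.60523171e-03,  3.07774243e-06]), 'position': array([268.12976265, 563.98074085, 230.321844  ]), 'ee_rot': array([ 9.75460949e-01, -2.20170329e-01, -1.58076450e-04,  9.68971396e-04]), 'contact_force': array([ 0.21638232, -0.16081765,  0.00811105]), 'wrist_torque': array([0.02355414, 0.05072753, 0.00283901]), 'gripper_width': 85.44842598329932} 18.700000000000003
```

View pics/scene0.png

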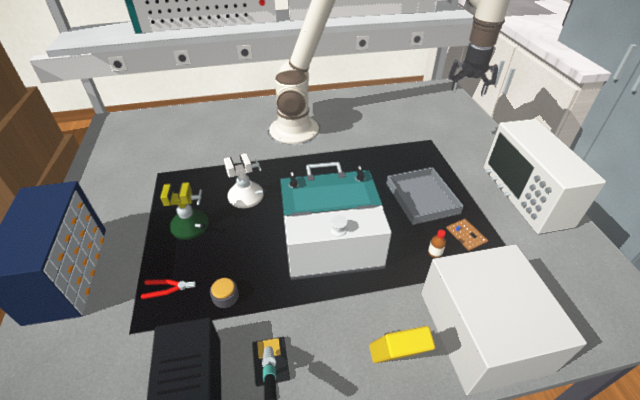

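View pics/top0.png

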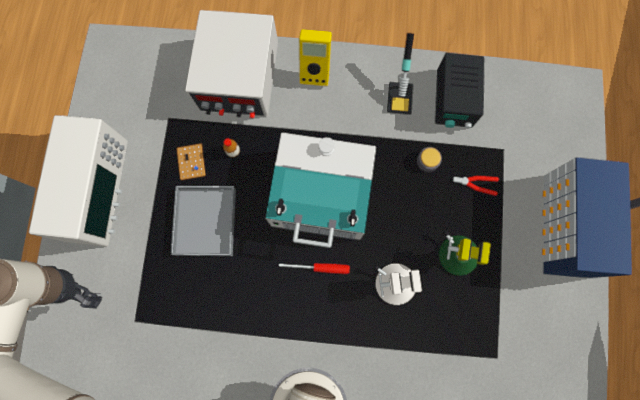

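The scene view (from behind) and the top view show one absorber: teal flap at top (320,200), handle bar ≈(313,243), knobs ≈(280,207) left and ≈(352,217) right. The tray is at (204,220). The green vise at (465,253) is the real one; the white look-alike at (398,283) is to be avoided. Measuring now.

Run:
```python
from h import *
def rect(P):
    (c,s,a)=cv2.minAreaRect(P[:,:2].astype(np.float32)); return np.round(c,1),np.round(s,1),round(a,2)
for n in('top','scene'):
    f=np.load(n+'.npz');im,d=f['im'],f['d'];hsv=cv2.cvtColor(im,cv2.COLOR_BGR2HSV)
    H,S,V=[hsv[...,i].astype(int) for i in range(3)]
    def pts(m):
        v,u=np.where(m&(d>0)); return unproj(n,np.c_[u,v],d[v,u]),np.c_[u,v]
    box={'top':(260,160,380,250),'scene':(270,150,390,225)}[n]
    B=np.zeros(d.shape,bool);B[box[1]:box[3],box[0]:box[2]]=1
    P,uv=pts(B&(H>80)&(H<100)&(S>100)&(V>60))
    k=(P[:,2]>145)&(P[:,2]<165);Q=ray(n,uv[k],155.5)
    print(n,'teal z',np.median(P[k,2]),rect(P[k]),'ray',rect(Q))
    P,uv=pts(B&(V<60))
    k=(P[:,2]>172)&(P[:,2]<200);P=P[k];uv=uv[k]
    for s in (1,-1):
        med=np.median(P[:,1]); g=(s*(P[:,1]-med)>0)
        print('knob',s,g.sum(),np.median(P[g],0).round(1),np.percentile(P[g,2],[10,90]).round(1),rect(P[g]),'uv',uv[g].mean(0).round(1),'ray',rect(ray(n,uv[g],183.5)))
    # handle
    hb={'top':(290,215,336,250),'scene':(300,155,345,180)}[n]
    B=np.zeros(d.shape,bool);B[hb[1]:hb[3],hb[0]:hb[2]]=1
    P,uv=pts(B&(S<60)&(V>110));k=(P[:,2]>130);
    print('handle',k.sum(),rect(P[k]),np.median(P[k],0).round(1),rect(ray(n,uv[k],155)))
    tb={'top':(168,180,240,262),'scene':(382,162,468,226)}[n]
    B=np.zeros(d.shape,bool);B[tb[1]:tb[3],tb[0]:tb[2]]=1
    P,uv=pts(B&(S<60)&(V>50));k=(P[:,2]>22)&(P[:,2]<45)
    print('tray',k.sum(),rect(P[k]),np.percentile(P[k,2],[5,50,95]).round(1))
im=np.load('top.npz')['im'][150:260,250:390];cv2.imwrite('pics/c1.png',cv2.resize(im,None,fx=5.5,fy=5.5,interpolation=cv2.INTER_CUBIC))
```

```text
top teal z 156.90501348046624 (array([559.2,  24.4]), array([260.1, 143.1]), 87.13) ray (array([559.1,  24.6]), array([260. , 142.1]), 87.06)
knob 1 41 [529.9 119.5 183.5] [178.3 187. ] (array([523.3, 121.2]), array([11.5, 38.8]), 85.03) uv [280.  204.6] ray (array([523. , 120.3]), array([39.2, 12.9]), 5.69)
knob -1 41 [519.2 -66.8 183.1] [179.9 187. ] (array([513.2, -67.4]), array([38.9, 10.1]), 2.86) uv [352.1 215.5] ray (array([512.9, -67.3]), array([38.9, 10.2]), 4.95)
handle 393 (array([473.3,  32.9]), array([119.5,  71.2]), 87.55) [468.1  28.4 158.2] (array([473.9,  32.7]), array([118.8,  71.2]), 87.2)
tray 557 (array([488.8, 353.5]), array([201.9, 173. ]), 5.23) [23.5 33.8 39.5]
scene teal z 153.94491798850277 (array([562.2,  25.1]), array([260.8, 148.2]), 87.03) ray (array([564.3,  24.1]), array([258.9, 143.7]), 86.9)
knob 1 34 [538.  117.2 179.4] [174.2 182.8] (array([525.2,  30.1]), array([188.,  39.]), 87.66) uv [352.8 174.6] ray (array([533.5,  28.5]), array([187. ,  42.4]), 86.62)
knob -1 34 [528.6 -68.6 180.3] [173.2 182.9] (array([520. , -68.5]), array([38.8, 10.6]), 1.9) uv [293.1 179.9] ray (array([531.4, -69. ]), array([40.2, 11.5]), 2.46)
handle 183 (array([474.7,  29.3]), array([106.2,  71.8]), 84.63) [452.4  30.8 155.2] (array([474.3,  29.8]), array([106.3,  67.2]), 84.11)
tray 561 (array([490.9, 354.4]), array([205.9, 173.9]), 4.41) [22.8 29.8 34.6]
```

View pics/c1.png

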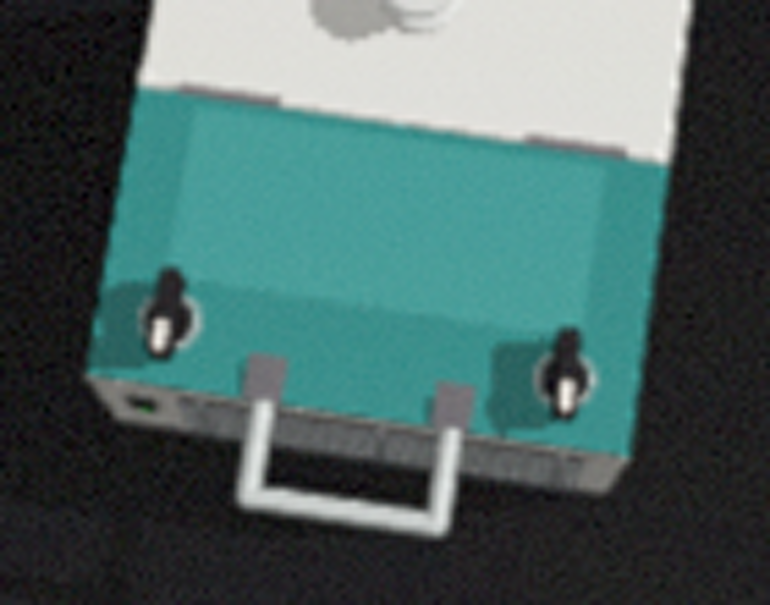

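```bash
cat >> h.py <<'E'
from scipy.spatial.transform import Rotation as Ro
O=np.array([598.4,22.6]);YAW=-0.052
def U(x,y): c,s=np.cos(YAW),np.sin(YAW); return O+np.array([c*x-s*y,s*x+c*y])
def nxt(x,y,z,psi):
    s=arm.read_state();R=Ro.from_quat(s['ee_rot']);M=R.as_matrix()
    T=Ro.from_matrix(np.c_[[np.cos(psi),np.sin(psi),0],[np.sin(psi),-np.cos(psi),0],[0,0,-1]])
    w=(R.inv()*T).as_rotvec()
    print('xyz cm',(M.T@(np.array([x,y,z])-s['position'])/10).round(2),'ang',w.round(3),'psi now',np.arctan2(M[1,0],M[0,0]).round(3))
E
python3 - <<'E'
from h import *
print(U(-78,95),U(-78,-95),U(-155,0),U(-35,0))
p=U(-78,95);nxt(p[0],p[1],215,-.052-np.pi+.02)
E
```

```text
[525.44320625 121.52576128] [515.56765823 -68.2174166 ] [443.60951278  30.65636812] [563.44730934  24.4191799 ]
xyz cm [42.24 28.9   1.59] ang [ 0.    -0.003  2.73 ] psi now -0.444
```

Emit:
{"op": "move_arm", "data": {"moves": [{"gripper": -0.3, "xyz": [4.7, 3.2, 0], "angular": [0, 0, 0.16]}, {"gripper": -0.3, "xyz": [9.4, 6.4, 0], "angular": [0, 0, 0.32]}, {"gripper": -0.3, "xyz": [14, 9.6, 0], "angular": [0, 0, 0.48]}, {"gripper": -0.3, "xyz": [18.8, 12.8, 0], "angular": [0, 0, 0.64]}, {"gripper": -0.3, "xyz": [23.5, 16, 0], "angular": [0, 0, 0.8]}, {"gripper": -0.3, "xyz": [28.2, 19.3, 0], "angular": [0, 0, 0.96]}, {"gripper": -0.3, "xyz": [33, 22.5, 0], "angular": [0, 0, 1.12]}, {"gripper": -0.3, "xyz": [37.5, 25.7, 0], "angular": [0, 0, 1.28]}, {"gripper": -0.3, "xyz": [42.24, 28.9, 0], "angular": [0, 0, 1.44]}, {"gripper": -0.3, "xyz": [42.24, 28.9, 0], "angular": [0, 0, 1.6]}]}}

```text
clock: 1.35
position: [526.7, 118.8, 230.5]
ee_rot: [-0.517, 0.856, -0.0, -0.001]
contact_force: [0.4, 0.7, 0.8]
gripper_width: 30.2
```

Run:
```python
from h import *
p=U(-78,95);nxt(p[0],p[1],215,-.052-np.pi+.02)
```

```text
xyz cm [-0.19  0.24  1.55] ang [-0.    -0.002  1.119] psi now -2.055
```

Emit:
{"op": "move_arm", "data": {"moves": [{"gripper": -0.3, "xyz": [-0.1, 0, 0.4], "angular": [0, 0, 0.18]}, {"gripper": -0.3, "xyz": [-0.1, 0, 0.8], "angular": [0, 0, 0.36]}, {"gripper": -0.3, "xyz": [0, 0, 1.2], "angular": [0, 0, 0.54]}, {"gripper": -0.3, "xyz": [0, 0, 1.5], "angular": [0, 0, 0.72]}, {"gripper": -0.3, "xyz": [0, 0, 1.5], "angular": [0, 0, 0.9]}, {"gripper": -0.3, "xyz": [0, 0, 1.5], "angular": [0, 0, 1.08]}, {"gripper": -0.3, "xyz": [0, 0, 1.5], "angular": [0, 0, 1.12]}, {"gripper": -0.3, "xyz": [0, 0, 1.5], "angular": [0, 0, 1.12]}, {"gripper": -0.3, "xyz": [0, 0, 1.5], "angular": [0, 0, 1.12]}]}}

```text
clock: 2.48
position: [525.6, 122.0, 216.1]
ee_rot: [0.011, 1.0, -0.0, -0.0]
contact_force: [-0.1, -0.4, -0.2]
gripper_width: 29.8
```

Run:
```python
from h import *
p=U(-78,95);nxt(p[0],p[1],161,-.052-np.pi+.02)
im,d=snap('scene');c=im[130:215,280:390];a=cv2.resize(c,None,fx=5,fy=5,interpolation=3)
im,d=snap('top');b=cv2.resize(im[150:260,230:360],(550,425))
cv2.imwrite('pics/k1.png',cv2.resize(np.hstack([a,b]),(800,310)))
```

```text
xyz cm [ 0.01 -0.05  5.51] ang [-0.   -0.    0.01] psi now 3.12
```

View pics/k1.png

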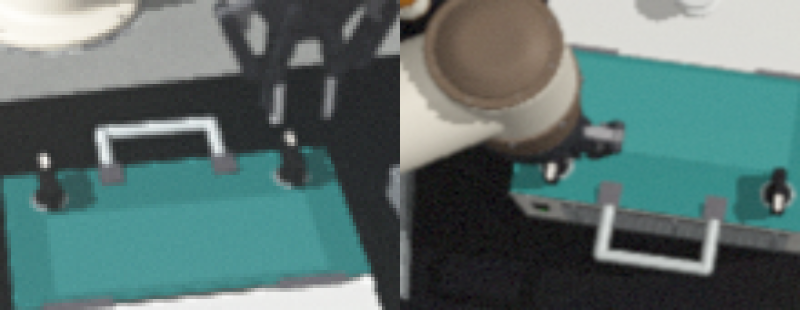

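The fingers (left panel, ≈(278,105) and (328,100)) straddle the left knob at (292,165). Descend.

Emit:
{"op": "move_arm", "data": {"moves": [{"gripper": -0.3, "xyz": [0, 0, 2], "angular": [0, 0, 0]}, {"gripper": -0.3, "xyz": [0, 0, 3.5], "angular": [0, 0, 0]}, {"gripper": -0.3, "xyz": [0, -0.05, 4.6], "angular": [0, 0, 0]}, {"gripper": -0.3, "xyz": [0, -0.05, 5.3], "angular": [0, 0, 0]}, {"gripper": -0.3, "xyz": [0, -0.05, 5.4], "angular": [0, 0, 0]}, {"gripper": -1, "xyz": [0, -0.05, 5.4], "angular": [0, 0, 0]}, {"gripper": -1, "xyz": [0, -0.05, 5.4], "angular": [0, 0, 0]}, {"gripper": -1, "xyz": [0, -0.05, 5.4], "angular": [0, 0, 0]}, {"gripper": -1, "xyz": [0, -0.05, 5.4], "angular": [0, 0, 0]}]}}

```text
clock: 3.7
position: [526.1, 121.1, 162.9]
ee_rot: [0.011, 1.0, -0.0, 0.0]
contact_force: [0.8, -5.7, 2.6]
gripper_width: 10.5
```

Emit:
{"op": "move_arm", "data": {"moves": [{"gripper": -1, "xyz": [0, 0, 0], "angular": [0, 0, -0.16]}, {"gripper": -1, "xyz": [0, 0, 0], "angular": [0, 0, -0.33]}, {"gripper": -1, "xyz": [0, 0, 0], "angular": [0, 0, -0.5]}, {"gripper": -1, "xyz": [0, 0, 0], "angular": [0, 0, -0.67]}, {"gripper": -1, "xyz": [0, 0, 0], "angular": [0, 0, -0.84]}, {"gripper": -1, "xyz": [0, 0, 0], "angular": [0, 0, -1.01]}, {"gripper": -1, "xyz": [0, 0, 0], "angular": [0, 0, -1.18]}, {"gripper": -1, "xyz": [0, 0, 0], "angular": [0, 0, -1.33]}, {"gripper": -1, "xyz": [0, 0, 0], "angular": [0, 0, -1.42]}, {"gripper": -1, "xyz": [0, 0, 0], "angular": [0, 0, -1.42]}]}}

```text
clock: 4.95
position: [524.8, 122.5, 162.8]
ee_rot: [-0.642, 0.767, 0.001, 0.0]
contact_force: [-4.0, 0.7, 5.0]
gripper_width: 10.9
```

Run:
```python
from h import *
s=arm.read_state();print(s['contact_force'],s['wrist_torque'],s['gripper_width']);nxt(*s['position'],-.052-np.pi+1.43)
```

```text
[-4.03094836  0.70553239  4.95891956] [ 0.24302999  1.00423867 -0.90744611] 10.916655270321426
xyz cm [0. 0. 0.] ang [0.002 0.002 0.016] psi now -1.747
```

Wrist torque jumped to 0.9 N m at ≈1.44 rad: on the stop. Release, lift, go to the right knob.

Emit:
{"op": "move_arm", "data": {"moves": [{"gripper": -0.3, "xyz": [0, 0, 0], "angular": [0, 0, 0.04]}, {"gripper": -0.3, "xyz": [0, 0, 0], "angular": [0, 0, 0.04]}, {"gripper": -0.3, "xyz": [0, 0, 0], "angular": [0, 0, 0.04]}, {"gripper": -0.3, "xyz": [0, 0, -2], "angular": [0, 0, 0.04]}, {"gripper": -0.3, "xyz": [0, 0, -5], "angular": [0, 0, 0.04]}, {"gripper": -0.3, "xyz": [0, 0, -5.5], "angular": [0, 0, 0.04]}]}}

```text
clock: 5.7
position: [526.8, 122.2, 219.3]
ee_rot: [-0.628, 0.778, -0.0, 0.002]
contact_force: [-1.4, -0.3, -0.7]
gripper_width: 29.4
```

Run:
```python
from h import *
p=U(-78,-95);nxt(p[0],p[1],215,-.052-np.pi+.1)
```

```text
xyz cm [18.85 -2.92  0.39] ang [-1.00e-03  5.00e-03  1.31e+00] psi now -1.783
```

Emit:
{"op": "move_arm", "data": {"moves": [{"gripper": -0.3, "xyz": [4, -0.6, 0], "angular": [0, 0, 0.16]}, {"gripper": -0.3, "xyz": [8, -1.2, 0], "angular": [0, 0, 0.33]}, {"gripper": -0.3, "xyz": [12, -1.8, 0], "angular": [0, 0, 0.5]}, {"gripper": -0.3, "xyz": [16, -2.4, 0.2], "angular": [0, 0, 0.66]}, {"gripper": -0.3, "xyz": [18.85, -2.92, 0.4], "angular": [0, 0, 0.82]}, {"gripper": -0.3, "xyz": [18.85, -2.92, 0.4], "angular": [0, 0, 1]}, {"gripper": -0.3, "xyz": [18.85, -2.92, 0.4], "angular": [0, 0, 1.16]}, {"gripper": -0.3, "xyz": [18.85, -2.92, 0.4], "angular": [0, 0, 1.31]}, {"gripper": -0.3, "xyz": [18.85, -2.92, 0.4], "angular": [0, 0, 1.31]}, {"gripper": -0.3, "xyz": [18.85, -2.92, 0.4], "angular": [0, 0, 1.31]}]}}

```text
clock: 6.95
position: [514.1, -68.8, 212.8]
ee_rot: [-0.025, 1.0, 0.0, -0.0]
contact_force: [0.6, 0.2, -0.3]
gripper_width: 29.7
```

Run:
```python
from h import *
p=U(-78,-95);nxt(p[0],p[1],162,-.052-np.pi+.1)
im,d=snap('scene');c=im[130:215,275:385];a=cv2.resize(c,None,fx=5,fy=5,interpolation=3)
im,d=snap('top');b=cv2.resize(im[150:260,250:380],(550,425))
cv2.imwrite('pics/k2.png',cv2.resize(np.hstack([a,b]),(800,310)))
```

```text
xyz cm [-0.15  0.05  5.08] ang [ 0.    -0.001  0.002] psi now -3.092
```

View pics/k2.png

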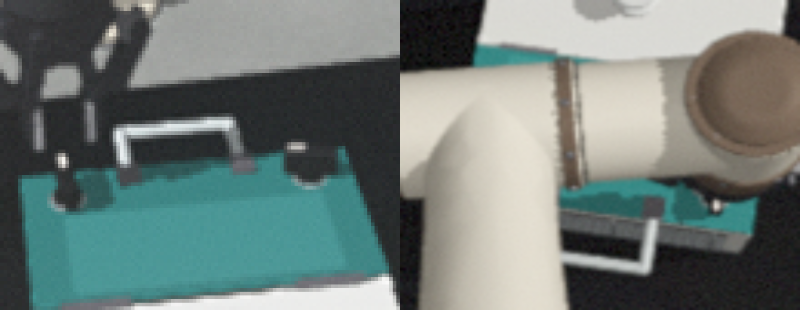

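Left knob at (310,160) is now across (open); the fingers straddle the right knob at (65,185). Descend and grip.

Emit:
{"op": "move_arm", "data": {"moves": [{"gripper": -0.3, "xyz": [-0.1, 0.05, 2], "angular": [0, 0, 0]}, {"gripper": -0.3, "xyz": [-0.1, 0.05, 3.5], "angular": [0, 0, 0]}, {"gripper": -0.3, "xyz": [-0.1, 0.05, 4.5], "angular": [0, 0, 0]}, {"gripper": -0.3, "xyz": [-0.1, 0.05, 5], "angular": [0, 0, 0]}, {"gripper": -0.3, "xyz": [-0.1, 0.05, 5], "angular": [0, 0, 0]}, {"gripper": -1, "xyz": [-0.1, 0.05, 5], "angular": [0, 0, 0]}, {"gripper": -1, "xyz": [-0.1, 0.05, 5], "angular": [0, 0, 0]}, {"gripper": -1, "xyz": [-0.1, 0.05, 5], "angular": [0, 0, 0]}, {"gripper": -1, "xyz": [-0.1, 0.05, 5], "angular": [0, 0, 0]}]}}

```text
clock: 8.18
position: [515.8, -68.6, 164.0]
ee_rot: [-0.024, 1.0, -0.0, 0.001]
contact_force: [0.4, -2.7, 3.2]
gripper_width: 10.9
```

Emit:
{"op": "move_arm", "data": {"moves": [{"gripper": -1, "xyz": [0, 0, 0], "angular": [0, 0, -0.16]}, {"gripper": -1, "xyz": [0, 0, 0], "angular": [0, 0, -0.33]}, {"gripper": -1, "xyz": [0, 0, 0], "angular": [0, 0, -0.5]}, {"gripper": -1, "xyz": [0, 0, 0], "angular": [0, 0, -0.67]}, {"gripper": -1, "xyz": [0, 0, 0], "angular": [0, 0, -0.84]}, {"gripper": -1, "xyz": [0, 0, 0], "angular": [0, 0, -1.01]}, {"gripper": -1, "xyz": [0, 0, 0], "angular": [0, 0, -1.15]}, {"gripper": -1, "xyz": [0, 0, 0], "angular": [0, 0, -1.28]}, {"gripper": -1, "xyz": [0, 0, 0], "angular": [0, 0, -1.35]}, {"gripper": -1, "xyz": [0, 0, 0], "angular": [0, 0, -1.35]}]}}

```text
clock: 9.43
position: [514.6, -67.4, 164.0]
ee_rot: [-0.642, 0.767, 0.001, 0.0]
contact_force: [-3.0, 3.8, 8.0]
gripper_width: 10.6
```

Run:
```python
from h import *
s=arm.read_state();print(s['contact_force'],s['wrist_torque'],s['gripper_width']);nxt(*s['position'],-.052-np.pi+1.43)
```

```text
[-3.03895686  3.79439472  7.96340189] [ 0.82620854  1.05941233 -0.9385347 ] 10.593563859175843
xyz cm [0. 0. 0.] ang [0.001 0.002 0.016] psi now -1.747
```

Emit:
{"op": "move_arm", "data": {"moves": [{"gripper": -0.3, "xyz": [0, 0, 0], "angular": [0, 0, 0.03]}, {"gripper": -0.3, "xyz": [0, 0, 0], "angular": [0, 0, 0.03]}, {"gripper": -0.3, "xyz": [0, 0, 0], "angular": [0, 0, 0.03]}, {"gripper": -0.3, "xyz": [0, 0, -2], "angular": [0, 0, 0.03]}, {"gripper": -0.3, "xyz": [0, 0, -5], "angular": [0, 0, 0.03]}, {"gripper": -0.3, "xyz": [0, 0, -5], "angular": [0, 0, 0.03]}]}}

```text
clock: 10.18
position: [516.9, -68.2, 215.6]
ee_rot: [-0.632, 0.775, -0.002, 0.002]
contact_force: [0.3, -0.2, -0.4]
gripper_width: 30.1
```

Run:
```python
from h import *
p=U(-155,0);nxt(p[0],p[1],190,YAW-np.pi/2)
```

```text
xyz cm [-8.21  9.18  2.52] ang [-0.005  0.001 -0.151] psi now -1.773
```

Emit:
{"op": "move_arm", "data": {"moves": [{"gripper": -0.35, "xyz": [-2.7, 3.1, 0], "angular": [0, 0, -0.05]}, {"gripper": -0.35, "xyz": [-5.4, 6.1, 0], "angular": [0, 0, -0.1]}, {"gripper": -0.35, "xyz": [-8.2, 9.2, 0], "angular": [0, 0, -0.15]}, {"gripper": -0.35, "xyz": [-8.2, 9.2, 1.2], "angular": [-0.004, 0, -0.15]}, {"gripper": -0.35, "xyz": [-8.2, 9.2, 2.5], "angular": [-0.004, 0, -0.15]}, {"gripper": -0.35, "xyz": [-8.2, 9.2, 2.5], "angular": [-0.004, 0, -0.15]}, {"gripper": -0.35, "xyz": [-8.2, 9.2, 2.5], "angular": [-0.004, 0, -0.15]}]}}

```text
clock: 11.05
position: [442.2, 30.0, 188.0]
ee_rot: [-0.688, 0.726, 0.002, -0.002]
contact_force: [-0.3, -0.8, -0.2]
gripper_width: 27.7
```

Run:
```python
from h import *
p=U(-155,0);nxt(p[0],p[1],135,YAW-np.pi/2)
im,d=snap('scene');c=im[115:215,265:395];a=cv2.resize(c,None,fx=4,fy=4,interpolation=3)
im,d=snap('top');b=cv2.resize(im[170:270,250:380],(520,400),interpolation=3)
cv2.imwrite('pics/h1.png',cv2.resize(np.hstack([a,b]),(800,308)))
```

```text
xyz cm [-0.08 -0.16  5.3 ] ang [ 0.005 -0.    -0.002] psi now -1.625
```

View pics/h1.png

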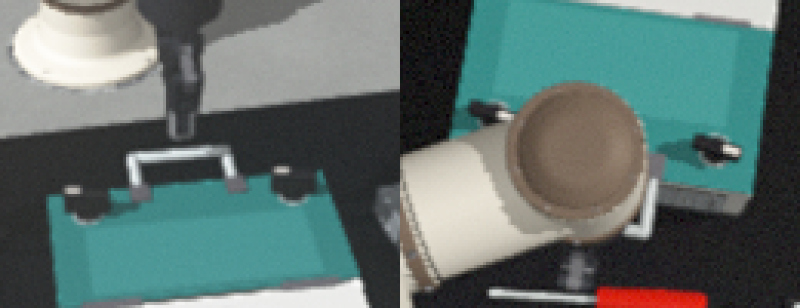

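Both knobs read open (bars across, at (85,200) and (293,183) left panel), with the fingers above the bar's middle. Descend and grip.

Emit:
{"op": "move_arm", "data": {"moves": [{"gripper": -0.35, "xyz": [0, -0.15, 2], "angular": [0.005, 0, 0]}, {"gripper": -0.35, "xyz": [0, -0.15, 3.5], "angular": [0.005, 0, 0]}, {"gripper": -0.35, "xyz": [0, -0.15, 4.7], "angular": [0.005, 0, 0]}, {"gripper": -0.35, "xyz": [0, -0.15, 5.3], "angular": [0.005, 0, 0]}, {"gripper": -0.35, "xyz": [0, -0.15, 5.3], "angular": [0.005, 0, 0]}, {"gripper": -1, "xyz": [0, -0.15, 5.3], "angular": [0.005, 0, 0]}, {"gripper": -1, "xyz": [0, -0.15, 5.3], "angular": [0.005, 0, 0]}, {"gripper": -1, "xyz": [0, -0.15, 5.3], "angular": [0.005, 0, 0]}, {"gripper": -1, "xyz": [0, -0.15, 5.3], "angular": [0.005, 0, 0]}]}}

```text
clock: 12.28
position: [442.6, 30.6, 135.8]
ee_rot: [-0.688, 0.726, -0.0, 0.0]
contact_force: [-4.5, 2.0, 5.7]
gripper_width: 7.8
```

Run:
```python
from h import *
s=arm.read_state();print(s['position'],s['contact_force'])
# arc rows: displacement from shut; tool y = -unit x? print
M=Ro.from_quat(s['ee_rot']).as_matrix();print(M.round(3))
r=190.02;a0=np.arctan2(2.5,190)
for th in np.arange(0,1.9,.1):
    dx=-r*np.cos(th+a0)+190; dz=r*np.sin(th+a0)-2.5
    w=np.array([np.cos(YAW)*dx,np.sin(YAW)*dx,dz]);print(round(th,2),(M.T@w/10).round(2))
```

```text
[442.62078246  30.6205847  135.82432036] [-4.54263602  2.0298949   5.70784429]
[[-0.053 -0.999  0.   ]
 [-0.999  0.053  0.   ]
 [-0.    -0.    -1.   ]]
0.0 [ 0.  0. -0.]
0.1 [-0.   -0.12 -1.9 ]
0.2 [-0.   -0.43 -3.77]
0.3 [-0.   -0.92 -5.6 ]
0.4 [-0.01 -1.6  -7.38]
0.5 [-0.01 -2.45 -9.08]
0.6 [-1.000e-02 -3.460e+00 -1.068e+01]
0.7 [-1.000e-02 -4.630e+00 -1.218e+01]
0.8 [-1.000e-02 -5.950e+00 -1.355e+01]
0.9 [ -0.02  -7.39 -14.79]
1.0 [ -0.02  -8.95 -15.87]
1.1 [ -0.02 -10.61 -16.79]
1.2 [ -0.02 -12.36 -17.54]
1.3 [ -0.02 -14.17 -18.12]
1.4 [ -0.03 -16.03 -18.51]
1.5 [ -0.03 -17.91 -18.71]
1.6 [ -0.03 -19.81 -18.73]
1.7 [ -0.03 -21.7  -18.55]
1.8 [ -0.03 -23.57 -18.19]
```

Emit:
{"op": "move_arm", "data": {"moves": [{"gripper": -1, "xyz": [0, -0.12, -1.9], "angular": [0, 0, 0]}, {"gripper": -1, "xyz": [0, -0.43, -3.77], "angular": [0, 0, 0]}, {"gripper": -1, "xyz": [0, -0.92, -5.6], "angular": [0, 0, 0]}, {"gripper": -1, "xyz": [0, -1.6, -7.38], "angular": [0, 0, 0]}, {"gripper": -1, "xyz": [0, -2.45, -9.08], "angular": [0, 0, 0]}, {"gripper": -1, "xyz": [0, -3.46, -10.68], "angular": [0, 0, 0]}, {"gripper": -1, "xyz": [0, -4.63, -12.18], "angular": [0, 0, 0]}]}}

```text
clock: 13.15
position: [485.3, 28.3, 256.4]
ee_rot: [-0.688, 0.726, 0.003, -0.003]
contact_force: [-9.2, 5.0, 2.6]
gripper_width: 7.8
```

Run:
```python
from h import *
s=arm.read_state();print(s['wrist_torque'],s['gripper_width'])
im,d=snap('scene');cv2.imwrite('pics/f1.png',cv2.resize(im[70:270,220:460],None,fx=2,fy=2))
```

```text
[ 1.46653626  3.20795399 -0.05638032] 7.7936851706606225
```

View pics/f1.png

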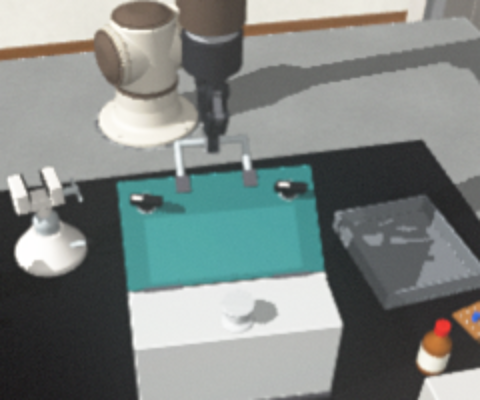

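The flap is rising, with its bar gripped at (212,138). Continue the arc.

Emit:
{"op": "move_arm", "data": {"moves": [{"gripper": -1, "xyz": [0, -1.32, -1.37], "angular": [0, 0, 0]}, {"gripper": -1, "xyz": [0, -2.76, -2.61], "angular": [0, 0, 0]}, {"gripper": -1, "xyz": [0, -4.32, -3.69], "angular": [0, 0, 0]}, {"gripper": -1, "xyz": [0, -5.98, -4.61], "angular": [0, 0, 0]}, {"gripper": -1, "xyz": [0, -7.73, -5.36], "angular": [0, 0, 0]}, {"gripper": -1, "xyz": [0, -9.54, -5.94], "angular": [0, 0, 0]}, {"gripper": -1, "xyz": [0, -11.4, -6.33], "angular": [0, 0, 0]}, {"gripper": -1, "xyz": [0, -13.28, -6.53], "angular": [0, 0, 0]}, {"gripper": -1, "xyz": [0, -15.18, -6.55], "angular": [0, 0, 0]}, {"gripper": -1, "xyz": [0, -17.07, -6.37], "angular": [0, 0, 0]}]}}

```text
clock: 14.45
position: [660.5, 18.8, 322.6]
ee_rot: [-0.688, 0.725, -0.001, 0.001]
contact_force: [-1.5, 2.1, 4.6]
gripper_width: 7.5
```

Run:
```python
from h import *
s=arm.read_state();print(s['contact_force'],s['wrist_torque'],s['joints'])
r=190.02
h=np.r_[U(35,0),150.5]
for th in (1.75,1.8,1.85,1.88):
    a=th+np.arctan2(2.5,190);g=np.r_[U(35-r*np.cos(a),0),150.5+r*np.sin(a)-18.7];print(th,g.round(1));nxt(*g,YAW-np.pi/2)
```

```text
[-1.45921566  2.05304272  4.57250543] [0.38956192 0.96357804 0.02427804] [ 2.73184836e-01  4.04865476e-01  2.62892369e-01  1.02902846e-03
 -1.42549370e+00 -3.25963046e-01]
1.75 [669.6  18.9 318.3]
xyz cm [-0.06 -0.91  0.43] ang [-0.003  0.    -0.001] psi now -1.623
1.8 [678.9  18.4 316.3]
xyz cm [-0.06 -1.84  0.64] ang [-0.003  0.    -0.001] psi now -1.623
1.85 [688.   17.9 313.8]
xyz cm [-0.06 -2.75  0.9 ] ang [-0.003  0.    -0.001] psi now -1.623
1.88 [693.5  17.7 312. ]
xyz cm [-0.06 -3.29  1.07] ang [-0.003  0.    -0.001] psi now -1.623
```

Emit:
{"op": "move_arm", "data": {"moves": [{"gripper": -1, "xyz": [0, -0.9, 0.2], "angular": [0, 0, 0]}, {"gripper": -1, "xyz": [0, -1.8, 0.5], "angular": [0, 0, 0]}, {"gripper": -1, "xyz": [0, -2.7, 0.8], "angular": [0, 0, 0]}, {"gripper": -1, "xyz": [0, -2.8, 0.8], "angular": [0, 0, 0]}, {"gripper": 0, "xyz": [0, -2.8, 0.8], "angular": [0, 0, 0]}, {"gripper": 0, "xyz": [0, -2.9, 0.8], "angular": [0, 0, 0]}, {"gripper": 0, "xyz": [0, -2.9, 0.8], "angular": [0, 0, 0]}, {"gripper": 0, "xyz": [0, -2.9, -1.5], "angular": [0, 0, 0]}, {"gripper": 0, "xyz": [0, -2.9, -5], "angular": [0, 0, 0]}, {"gripper": 0, "xyz": [0, -2.9, -5], "angular": [0, 0, 0]}]}}

```text
clock: 15.7
position: [689.3, 17.3, 374.7]
ee_rot: [-0.688, 0.726, -0.002, 0.003]
contact_force: [-0.8, 0.2, 0.1]
gripper_width: 42.9
```

Run:
```python
from h import *
p=U(-35,0);nxt(p[0],p[1],360,YAW-np.pi/2);nxt(p[0],p[1],170,YAW-np.pi/2)
im,d=snap('scene');cv2.imwrite('pics/f2.png',im)
```

```text
xyz cm [-0.04 12.62  1.37] ang [-0.008  0.001 -0.001] psi now -1.624
xyz cm [-2.000e-02  1.276e+01  2.037e+01] ang [-0.008  0.001 -0.001] psi now -1.624
```

Emit:
{"op": "move_arm", "data": {"moves": [{"gripper": -0.3, "xyz": [0, 5, 0], "angular": [0, 0, 0]}, {"gripper": -0.3, "xyz": [0, 10, 0], "angular": [0, 0, 0]}, {"gripper": -0.3, "xyz": [0, 15, 0], "angular": [0, 0, 0]}, {"gripper": -0.3, "xyz": [0, 20, 0], "angular": [0, 0, 0]}, {"gripper": -0.3, "xyz": [0, 25, 0], "angular": [0, 0, 0]}, {"gripper": -0.3, "xyz": [0, 27, 0], "angular": [0, 0, 0]}, {"gripper": -0.3, "xyz": [0, 27, 0], "angular": [0, 0, 0]}, {"gripper": -0.3, "xyz": [0, 27, 0], "angular": [0, 0, 0]}]}}

```text
clock: 16.75
position: [419.1, 31.8, 370.1]
ee_rot: [-0.688, 0.726, -0.0, -0.0]
contact_force: [-0.1, 0.5, 0.8]
gripper_width: 29.8
```

Run:
```python
from h import *
im,d=snap('top');hsv=cv2.cvtColor(im,cv2.COLOR_BGR2HSV)
m=cv2.inRange(hsv,(20,120,90),(35,255,255));m[:130]=0;m[250:]=0;m[:,:250]=0;m[:,385:]=0
v,u=np.where(m>0);print(len(u),u.mean(),v.mean())
P=unproj('top',np.c_[u,v],d[v,u]);print('med z',np.percentile(P[:,2],[10,50,90]))
Q=ray('top',np.c_[u,v],140);print('ray@140',cv2.minAreaRect(Q[:,:2].astype(np.float32)),Q.mean(0),'model',U(-35,0))
s,_=snap('scene')
cv2.imwrite('pics/w1.png',np.hstack([cv2.resize(im[120:260,235:405],(486,400)),cv2.resize(s[90:290,240:400],(314,400))]))
```

```text
47 328.25531914893617 200.0212765957447
med z [136.58537659 141.92874887 144.99365736]
ray@140 ((561.03955078125, -0.2067737579345703), (31.058887481689453, 11.843667984008789), 81.3351058959961) [560.84733183  -2.17399648 140.        ] model [563.44730934  24.4191799 ]
```

View pics/w1.png

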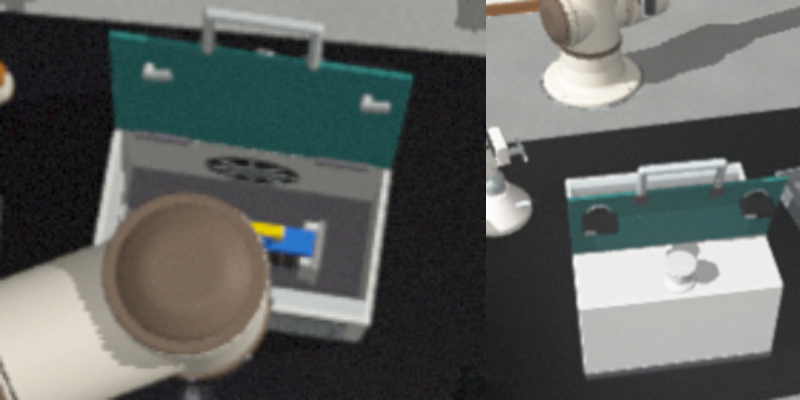

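The flap rests open, and the visible end of the yellow bar at (267,230) matches the model within ≈1.5 mm at height ≈140 (its top face). Move over it and descend.

Run:
```python
from h import *
nxt(562.7,24.4,190,YAW-np.pi/2)
```

```text
xyz cm [ -0.03 -14.35  17.99] ang [ 0.    -0.    -0.001] psi now -1.624
```

Emit:
{"op": "move_arm", "data": {"moves": [{"gripper": -0.3, "xyz": [0, -5, 0], "angular": [0, 0, 0]}, {"gripper": -0.3, "xyz": [0, -10, 0], "angular": [0, 0, 0]}, {"gripper": -0.3, "xyz": [0, -14.35, 3], "angular": [0, 0, 0]}, {"gripper": -0.3, "xyz": [0, -14.35, 8], "angular": [0, 0, 0]}, {"gripper": -0.3, "xyz": [0, -14.35, 13], "angular": [0, 0, 0]}, {"gripper": -0.3, "xyz": [0, -14.35, 17], "angular": [0, 0, 0]}, {"gripper": -0.3, "xyz": [0, -14.35, 18], "angular": [0, 0, 0]}, {"gripper": -0.3, "xyz": [0, -14.35, 18], "angular": [0, 0, 0]}, {"gripper": -0.3, "xyz": [0, -14.35, 18], "angular": [0, 0, 0]}]}}

```text
clock: 17.98
position: [563.8, 24.4, 192.8]
ee_rot: [-0.688, 0.726, -0.001, 0.002]
contact_force: [-0.5, -0.2, -0.3]
gripper_width: 29.9
```

Run:
```python
from h import *
nxt(562.7,24.4,117,YAW-np.pi/2)
```

```text
xyz cm [0.02 0.14 7.58] ang [-0.005  0.001 -0.001] psi now -1.624
```

Emit:
{"op": "move_arm", "data": {"moves": [{"gripper": -0.3, "xyz": [0, 0.05, 3], "angular": [-0.004, 0, 0]}, {"gripper": -0.3, "xyz": [0, 0.05, 5], "angular": [-0.004, 0, 0]}, {"gripper": -0.3, "xyz": [0, 0.05, 6.6], "angular": [-0.004, 0, 0]}, {"gripper": -0.3, "xyz": [0, 0.05, 7.4], "angular": [-0.004, 0, 0]}, {"gripper": -0.3, "xyz": [0, 0.05, 7.4], "angular": [-0.004, 0, 0]}, {"gripper": -0.3, "xyz": [0, 0.05, 7.4], "angular": [-0.004, 0, 0]}, {"gripper": -1, "xyz": [0, 0.05, 7.4], "angular": [-0.004, 0, 0]}, {"gripper": -1, "xyz": [0, 0.05, 7.4], "angular": [-0.004, 0, 0]}, {"gripper": -1, "xyz": [0, 0.05, 7.4], "angular": [-0.004, 0, 0]}, {"gripper": -1, "xyz": [0, 0.05, 7.4], "angular": [-0.004, 0, 0]}]}}

```text
clock: 19.23
position: [562.6, 24.4, 117.8]
ee_rot: [-0.688, 0.725, 0.001, -0.0]
contact_force: [0.3, 0.4, 4.5]
gripper_width: 9.0
```

Run:
```python
from h import *
nxt(562.7,24.4,117,YAW-np.pi/2)
```

```text
xyz cm [ 0.   -0.01  0.08] ang [ 0.001  0.001 -0.001] psi now -1.623
```

Emit:
{"op": "move_arm", "data": {"moves": [{"gripper": -1, "xyz": [0, 0, -1], "angular": [0, 0, 0]}, {"gripper": -1, "xyz": [0, 0, -2.5], "angular": [0, 0, 0]}, {"gripper": -1, "xyz": [0, 0, -4], "angular": [0, 0, 0]}, {"gripper": -1, "xyz": [0, 0, -6], "angular": [0, 0, 0]}, {"gripper": -1, "xyz": [0, 0, -8], "angular": [0, 0, 0]}, {"gripper": -1, "xyz": [0, 0, -10], "angular": [0, 0, 0]}, {"gripper": -1, "xyz": [0, 0, -12.5], "angular": [0, 0, 0]}, {"gripper": -1, "xyz": [0, 0, -15], "angular": [0, 0, 0]}, {"gripper": -1, "xyz": [0, 0, -17], "angular": [0, 0, 0]}, {"gripper": -1, "xyz": [0, 0, -17.5], "angular": [0, 0, 0]}]}}

```text
clock: 20.48
position: [562.8, 24.2, 294.1]
ee_rot: [-0.688, 0.726, 0.0, 0.001]
contact_force: [1.2, 0.2, -2.6]
gripper_width: 8.5
```

Run:
```python
from h import *
print(arm.read_state()['contact_force'])
nxt(490,354,295,YAW-np.pi/2)
im,d=snap('scene');cv2.imwrite('pics/l1.png',cv2.resize(im[60:260,220:470],None,fx=2,fy=2))
```

```text
[ 1.18682176  0.22926297 -2.60398707]
xyz cm [-32.55   9.02  -0.04] ang [-0.     0.002 -0.001] psi now -1.624
```

View pics/l1.png

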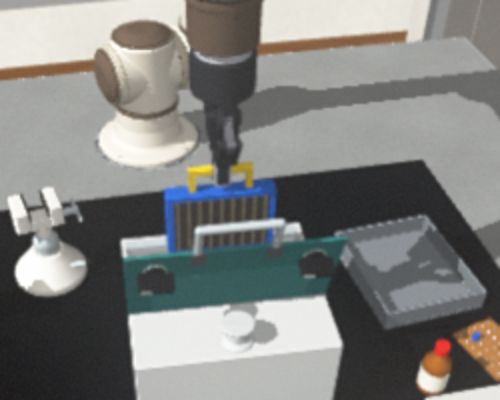

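Cassette is out and upright at (222,215); the tray is unmoved at (415,265). Carry it over the tray.

Emit:
{"op": "move_arm", "data": {"moves": [{"gripper": -1, "xyz": [-1, 0.3, 0], "angular": [0, 0, 0]}, {"gripper": -1, "xyz": [-3, 0.9, 0], "angular": [0, 0, 0]}, {"gripper": -1, "xyz": [-6, 1.7, 0], "angular": [0, 0, 0]}, {"gripper": -1, "xyz": [-10, 2.8, 0], "angular": [0, 0, 0]}, {"gripper": -1, "xyz": [-14, 3.9, 0], "angular": [0, 0, 0]}, {"gripper": -1, "xyz": [-18, 5, 0], "angular": [0, 0, 0]}, {"gripper": -1, "xyz": [-22, 6.1, 0], "angular": [0, 0, 0]}, {"gripper": -1, "xyz": [-26, 7.2, 0], "angular": [0, 0, 0]}, {"gripper": -1, "xyz": [-29, 8, 0], "angular": [0, 0, 0]}, {"gripper": -1, "xyz": [-31, 8.6, 0], "angular": [0, 0, 0]}]}}

```text
clock: 21.78
position: [491.8, 339.8, 290.9]
ee_rot: [-0.689, 0.725, 0.001, -0.002]
contact_force: [-0.3, -0.7, -2.2]
gripper_width: 8.5
```

Run:
```python
from h import *
nxt(490,354,226,YAW-np.pi/2)
```

```text
xyz cm [-1.42  0.22  6.49] ang [ 0.005 -0.002  0.   ] psi now -1.622
```

Emit:
{"op": "move_arm", "data": {"moves": [{"gripper": -1, "xyz": [-0.8, 0.1, 1], "angular": [0, 0, 0]}, {"gripper": -1, "xyz": [-1.3, 0.2, 2.5], "angular": [0, 0, 0]}, {"gripper": -1, "xyz": [-1.4, 0.2, 4], "angular": [0, 0, 0]}, {"gripper": -1, "xyz": [-1.4, 0.2, 5.5], "angular": [0, 0, 0]}, {"gripper": -1, "xyz": [-1.4, 0.2, 6.2], "angular": [0, 0, 0]}, {"gripper": -1, "xyz": [-1.4, 0.2, 6.5], "angular": [0, 0, 0]}, {"gripper": -1, "xyz": [-1.4, 0.2, 6.5], "angular": [0, 0, 0]}, {"gripper": -1, "xyz": [-1.4, 0.2, 6.5], "angular": [0, 0, 0]}]}}

```text
clock: 22.78
position: [491.8, 352.6, 228.0]
ee_rot: [-0.688, 0.726, 0.001, -0.0]
contact_force: [0.9, -0.8, -2.6]
gripper_width: 8.9
```

Run:
```python
from h import *
nxt(490,354,226,YAW-np.pi/2)
im,d=snap('scene');hsv=cv2.cvtColor(im,cv2.COLOR_BGR2HSV)
m=cv2.inRange(hsv,(105,150,70),(125,255,255));m[:90]=0;m[230:]=0;m[:,:340]=0;m[:,:][:,490:]=0
v,u=np.where((m>0)&(d>0));P=unproj('scene',np.c_[u,v],d[v,u])
k=(abs(P[:,0]-490)<100)&(P[:,2]>60);P=P[k]
print(len(P),np.percentile(P,[1,50,99],axis=0).round(1))
t,_=snap('top')
cv2.imwrite('pics/e1.png',np.hstack([cv2.resize(im[50:250,260:510],(500,400)),cv2.resize(t[150:290,150:250],(286,400))]))
```

```text
xyz cm [-0.13  0.19  0.2 ] ang [ 0.002  0.001 -0.001] psi now -1.624
458 [[479.4 279.4 122.9]
 [500.7 318.2 210.7]
 [509.4 417.7 217.6]]
```

View pics/e1.png

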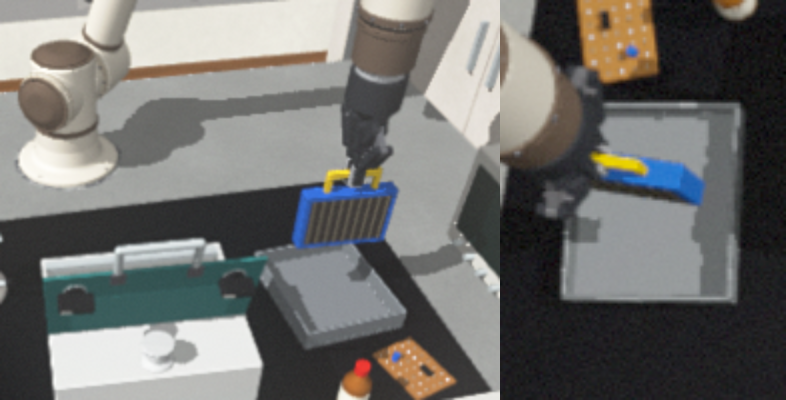

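The cassette hangs upright over the tray with its lower edge at ≈122 mm, about 5 mm off centre in y. A small trim, then settle.

Emit:
{"op": "move_arm", "data": {"moves": [{"gripper": -1, "xyz": [-0.2, 0.1, 0.1], "angular": [0, 0, 0]}, {"gripper": -1, "xyz": [-0.4, 0.1, 0.2], "angular": [0, 0, 0]}, {"gripper": -1, "xyz": [-0.4, 0.1, 0.2], "angular": [0, 0, 0]}, {"gripper": -1, "xyz": [-0.4, 0.1, 0.2], "angular": [0, 0, 0]}, {"gripper": -1, "xyz": [-0.4, 0.1, 0.2], "angular": [0, 0, 0]}, {"gripper": -1, "xyz": [-0.4, 0.1, 0.2], "angular": [0, 0, 0]}]}}

```text
clock: 23.62
position: [490.8, 356.4, 225.3]
ee_rot: [-0.688, 0.726, 0.001, -0.001]
contact_force: [0.3, -1.0, -2.1]
gripper_width: 8.6
```

Run:
```python
from h import *
s=arm.read_state();print(s['position'],s['contact_force'],s['gripper_width'],abs(s['joint_vel']).max())
print(arm.job_done())
```

```text
[490.77953808 356.42157869 225.33225399] [ 0.25933994 -0.99783819 -2.1183405 ] 8.58248949640992 0.0017717179559738868
the job is handed in; nothing more can be done
None
```

I handed the job in at about 23.6 s. I turned both knobs to their open stops and swung the flap over until it rested open. Then I drew the cassette straight up and held it over the tray.

**Knobs and flap:** The wrist torque rose to about 0.9 N m at the end of each knob turn, which I took as reaching the stop. The picture showed both grip bars turned across. The flap was standing open after I released it.

**Cassette at hand-in:**
- **Grip:** the bar was still gripped. The fingers read 8.6 mm on the 10 mm bar, but they also read low on the knobs.
- **Stillness:** joint speeds were below 0.002 rad/s.
- **Height:** the lower edge was about 120 mm above the bench. It was measured at about 122 mm, then lowered by 2–3 mm.
- **Position:** the tool was within about 3 mm of the tray centre.

**Checks that disagreed or are missing:** A rough camera estimate put the cassette about 5 mm off centre in y, so I moved it about 4 mm. I took no picture after that last trim. The tray and board showed no movement in the last picture. I did not re-measure the other items.

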